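Square up the slate price tickets in their rack

TASK

Put the untidy stack of five slate price tickets from the chalk box away in the little plywood ticket rack, lying flat with all their thumb notches at the rack's open front, and tap the stack square so that the edges of all five are flush with one another and their straight ends are home against the back wall. Slate chips, so set the stack down rather than dropping it, and leave everything else on the counter where it is.

Things in the scene. Friction and masses are not known exactly. Their poses are not given: they have to be found in the camera images.
- ticket1: Lowest of an untidy stack of five equal, loose slate price tickets lying on a chalk box. Each is a dark grey plate 70 mm long (its x), 48 mm wide (its y), 5 mm thick, about 45 g, with a thumb notch 16 mm wide, 9 mm deep in the middle of its -x end; the +x end is straight. Origin: centre of the underside
- ticket2: Same slate plate and axes as ticket1. Second from below, underside 25 mm above the counter at the start. At the start tickets 2 to 5 are shifted up to 7 mm along x and y and turned up to 0.03 rad against ticket1, all notches the same way; they slide on one another and on the box
- ticket3: Same slate plate and axes as ticket1. Third from below, underside 30 mm above the counter at the start
- ticket4: Same slate plate and axes as ticket1. Fourth from below, underside 35 mm above the counter at the start
- ticket5: Same slate plate and axes as ticket1. Top one, underside 40 mm above the counter at the start, its top face 45 mm
- ticket1_notch (a point): middle of the notched (-x) end of ticket1, 35 mm from its centre, at half thickness
- ticket2_notch (a point): middle of the notched (-x) end of ticket2, 35 mm from its centre, at half thickness
- ticket3_notch (a point): middle of the notched (-x) end of ticket3, 35 mm from its centre, at half thickness
- ticket4_notch (a point): middle of the notched (-x) end of ticket4, 35 mm from its centre, at half thickness
- ticket5_notch (a point): middle of the notched (-x) end of ticket5, 35 mm from its centre, at half thickness
- chalk_box: Loose closed carton of chalk under the stack, 92 mm long (x), 34 mm wide (y), 20 mm tall, 0.3 kg, lying along the tickets, narrower than they are, so that their long sides overhang it. Origin: centre of its underside; a bystander
- rack: Small plywood rack, fixed. A tongue 34 mm wide (y), 20 mm high runs from x = -33 mm (front) to +28 mm, where an upright wall 64 mm wide stands across it; open at front (-x) and sides. Origin: on the counter, mid-width. Tickets lie flat on the tongue; pushed home against the wall their centres are at x = -7, y = 0, notched ends at x = -42 mm; they overhang its front by 9, its sides by 7
- rack_back (a point): Foot of the rack's back wall: middle of its inner face, 28 mm behind the origin, on the tongue's top 20 mm above the counter; x points back as the rack's. Wall and two side cheeks rise to 50 mm above the counter; the cheeks run 10 mm forward from the wall, 54 mm apart inside (3 mm play each side of a ticket). Behind the 5 mm wall a low trough with a stick of chalk, to x = 59 mm
- tongs: steel pastry tongs, 230 mm long, lying flat along their x axis between the stack and the rack; origin at the centre of its underside; a bystander
- brush: pastry brush lying at the far side of the work area, about across the table, handle to its -x; origin at its middle; a bystander
- jar: lidded glass jar, 96 mm wide, 130 mm tall; origin at the centre of its underside; a bystander
- mug: white mug, 80 mm wide, 90 mm tall; origin at the centre of its underside; a bystander
- shaker: steel sugar shaker, 66 mm wide, 106 mm tall; origin at the centre of its underside; a bystander
- ramekin: small white ramekin, 74 mm wide, 38 mm tall; origin at the centre of its underside; a bystander
- easel: little wooden stand, 70 mm wide, with one slate ticket fixed upright in it, about 62 mm tall; not one of the five of the stack; origin at the centre of its underside; a bystander

How it is judged:
At the end, for the whole second after the job is handed in: All five tickets lie flat and still in the rack within 0.06 rad of its axis, notches at the open front, straight ends within 3 mm of the back wall, centres within 5 mm of the rack's middle line and within 2.5 mm of one another seen from above; nothing else moved over 20 mm (x of ticket1 in the frame of rack between -0.01 and -0.005 m and y of ticket1 in the frame of rack between -0.005 and 0.005 m and x of each of ticket1_notch, ticket2_notch, ticket3_notch, ticket4_notch, ticket5_notch in the frame of rack below -0.025 m and angle between the x axis of each of ticket1, ticket2, ticket3, ticket4, ticket5 and the x axis of rack, either way round below 0.06 rad and angle between each of ticket1, ticket2, ticket3, ticket4, ticket5's own z axis and vertical below 0.06 rad and linear speed of each of ticket1, ticket2, ticket3, ticket4, ticket5 below 0.02 m/s and horizontal distance between ticket1 and ticket2 below 0.0025 m and horizontal distance between each of ticket1, ticket2 and ticket3 below 0.0025 m and horizontal distance between each of ticket1, ticket2, ticket3 and ticket4 below 0.0025 m and horizontal distance between each of ticket1, ticket2, ticket3, ticket4 and ticket5 below 0.0025 m and x of ticket2 in the frame of rack between -0.01 and -0.005 m and y of ticket2 in the frame of rack between -0.005 and 0.005 m and x of ticket3 in the frame of rack between -0.01 and -0.005 m and y of ticket3 in the frame of rack between -0.005 and 0.005 m and x of ticket4 in the frame of rack between -0.01 and -0.005 m and y of ticket4 in the frame of rack between -0.005 and 0.005 m and x of ticket5 in the frame of rack between -0.01 and -0.005 m and y of ticket5 in the frame of rack between -0.005 and 0.005 m); the robot touches nothing.
It fails at once if the stack is dropped: a ticket falls or flies faster than 0.5 m/s while the fingers touch none of the five (a fall of about 13 mm) (contact force between the fingers and ticket1 below 0.02 N and contact force between the fingers and ticket2 below 0.02 N and contact force between the fingers and ticket3 below 0.02 N and contact force between the fingers and ticket4 below 0.02 N and contact force between the fingers and ticket5 below 0.02 N and linear speed of any of ticket1, ticket2, ticket3, ticket4, ticket5 above 0.5 m/s).
It fails at once if a bystander or the chalk box is pushed more than 20 mm from its place (distance of any of tongs, brush, jar, mug, shaker, ramekin, easel, chalk_box from where it was at the start of the episode above 0.02 m).
It fails at once if a bystander is tipped (angle between any of tongs, brush, jar, mug, shaker, ramekin, easel, chalk_box's own z axis and vertical above 0.5 rad).
It also fails if it takes over 51 s, if anything falls off the work surface, if the arm or the gripper's body presses on something with over 40 N, if the wrist force passes 120 N, or if a joint passes its speed limit or range.

ROBOT

A 7-joint arm with a two-finger parallel gripper is mounted at the origin on the work surface. World frame = base frame: x ahead of the robot, y to its left, z up, the work surface at z = 0. Lengths are in m, angles in rad, forces in N, time in s.
With the tool pointing down it reaches from about 0.35 to 0.9 m from the base axis. Payload 7.2 kg.
Tool frame: the origin (TCP) lies at the very end of the fingers, on their centre line; the grasp point (between the pads) lies 19 mm behind it; z points along the fingers, y is the line along which they close (so a half turn about z gives the same grasp; the last joint's range is limited). The gripper opens to 85 mm and grips with 20 to 120 N. Pads are 22 mm wide; open, the fingers measure 114 mm over their backs; the gripper's body (76 mm by 85 mm) begins 54 mm behind the grasp point. The pads swing forward as they close: fully open they stand 13 mm farther back than shut.
Start: joints at [1.087, 0.411, -0.013, 1.596, 0.006, 1.134, -0.082], TCP at [0.252, -0.572, 0.231] pointing down, gripper open.
Joint ranges: [-2.95, 2.95], [-0.29, 1.99], [-1.47, 1.44], [0.14, 2.54], [-1.03, 4.17], [0.13, 1.85], [-2.86, 2.86]. Speed limits (rad/s): [2.39, 2.39, 3.01, 3.01, 3.14, 3.14, 3.14].

INTERFACE

Orientations are given as [roll, pitch, yaw] about the fixed x, y, z axes, in that order (R = Rz(yaw) Ry(pitch) Rx(roll)).
In Python, from bench import ctrl gives the robot as it stands.
- The arm moves only by the shell command python3 -m handwheel 'ROWS' [FORCE]. ROWS is JSON, a list of rows, each a list of 5 numbers: the finger opening in cm, from 0 to 8.54, then the shift along the tool's x, y, z in cm, then the turn about the tool's z in degrees. In form: [[hand, x, y, z, turn], ...]. A call has 1 to 8 rows; each row is the pose to reach, as a shift and turn from the pose commanded when the call began, along the tool's axes at that moment; what a row does not reach only later rows make up. A row lasts 1/12 s, in which the tool goes at most 41.7 mm and 7.16 degrees, less where a joint would pass 70% of its speed; a pose out of reach is approached as far as the arm can. A call with a gripper value outside its range is refused whole. The fingers move at their own pace and stop on an object; FORCE is the grip in N (left out, the last holds). Time passes only in rows, so rows that repeat a pose let the fingers close. It gives the time, the measured TCP pose, the force, the opening and the grip force at its end, in the units of the state.
- ctrl.get_state(): the state, without advancing time (a new reading comes with each control period).
- ctrl.grab_frame(name): name is "scene" or "top" or "wrist"; returns a dict with "frame" (480x640x3 uint8, red, green, blue), "range_z" (480x640 float32, m along the optical axis (not along the pixel's ray), 0 where there is no reading), "fx", "fy", "cx", "cy" (pixels), "D" ([k1, k2, p1, p2, k3] as OpenCV has them; the pictures are not rectified), "T" (4x4, takes a point from camera to world coordinates). Camera axes: x right, y down, z forward; pixel columns grow to the right and rows downward; lengths in m; the calibration is good to about 2 mm. A picture is of the moment at which its call begins.
- ctrl.close_job(): hands the job in; it is judged then, once.
Trained networks look in a picture, given as the dict that the camera call returned (one of the last four; its "shot" number tells which), for a name from the list of things; names that differ only in an ending like _2 or _b are one class to them, and where a whole thing is asked for, a point or a joint stands for the part that bears it (a point fixed in the world has none). Each returns a list of dicts, best first, with "score" (0 to 1); they miss things now and then, are a little off and sometimes report something else, mostly with a low value. They report only what shows in the picture. A call takes as long as a camera call.
- ctrl.find_in(picture, name): "position" ([x, y, z] in m, in the coordinates of the camera as it stood for that picture, good to about 4 mm: the middle of the surface that is visible of it).
- ctrl.silhouettes(picture, name): "pixels" (480x640 bool, what is visible of it).
- ctrl.spot_point(picture, name): "position" ([x, y, z] in m, in the coordinates of the camera as it stood for that picture, good to about 4 mm: a listed point, or the origin of a listed thing).
The state is a dict: "time": time; "qpos": joint angles; "qvel": joint speeds; "joint_efforts": joint torques, N m; "ee_pos": TCP position; "orientation": TCP orientation; "ft_force": force on the tool from outside, world axes, zero at the start; "ft_torque": the same for the moment, N m; "opening": opening from 0.0 (shut) to 1.0 (fully open); "finger_force": force on a finger pad.
Only numpy, scipy, OpenCV 4.12 (cv2) and the standard library are available. Lean on these libraries where they do the work, as an engineer would, in place of code of your own. Each camera call takes 0.05 s, during which the arm holds its last target. There are 200 camera calls.

## Working session

There is one attempt and no reset: what is moved stays moved. The work goes in short steps, Python scripts to look and compute and a shell command to move; the robot and the scene stay as the last step left them, time stands still between calls to the robot, and variables do not carry over. Pictures are saved under pics/ and viewed, at most 10 in all, crops included, and the job is handed in when it is done.

```bash
ls; mkdir -p pics; cat > h.py <<'E'
import numpy as np, cv2
from bench import ctrl
def w(p,pt): return (p["T"]@np.append(pt,1))[:3]
def cloud(p):
    v,u=np.mgrid[0:480,0:640]
    K=np.array([[p["fx"],0,p["cx"]],[0,p["fy"],p["cy"]],[0,0,1]])
    n=cv2.undistortPoints(np.stack([u,v],-1).reshape(-1,1,2).astype(np.float64),K,np.array(p["D"])).reshape(480,640,2)
    z=p["range_z"]; c=np.dstack([n*z[...,None],z])
    P=c@p["T"][:3,:3].T+p["T"][:3,3]; P[z==0]=np.nan
    return P
def save(p,n): cv2.imwrite("pics/"+n,p["frame"][...,::-1])
E
python3 - <<'E'
from h import *
for c in ["top","scene"]:
    p=ctrl.grab_frame(c); save(p,c+"0.png"); print(c,p["T"].round(3).tolist())
    for n in ["ticket5","ticket1","ticket5_notch","chalk_box","rack","rack_back","tongs","brush","jar","mug","shaker","ramekin","easel"]:
        print(n,[(w(p,d["position"]).round(4).tolist(),round(d["score"],2)) for d in ctrl.spot_point(p,n)[:2]])
s=ctrl.get_state(); print(s)
E
```

```text
pics
top [[-0.021, -0.995, 0.102, 0.496], [-1.0, 0.019, -0.025, 0.014], [0.023, -0.102, -0.994, 1.062], [0.0, 0.0, 0.0, 1.0]]
ticket5 [([0.5867, -0.206, 0.0406], 0.66), ([0.5817, -0.2024, 0.0294], 0.59)]
ticket1 [([0.5867, -0.206, 0.0406], 0.66), ([0.5817, -0.2024, 0.0294], 0.59)]
ticket5_notch [([0.5506, -0.2018, 0.046], 0.89)]
chalk_box [([0.5196, 0.4355, -0.0021], 0.51), ([0.5783, -0.2118, -0.0005], 0.43)]
rack [([0.5167, 0.1356, 0.0016], 0.89)]
rack_back [([0.5436, 0.1416, 0.0192], 0.69)]
tongs [([0.5376, -0.0074, -0.0053], 0.56)]
brush [([0.7225, -0.1657, -0.0005], 0.95)]
jar [([0.6596, 0.4536, 0.0016], 0.68)]
mug [([0.5835, -0.2066, 0.0394], 0.75)]
shaker [([0.65, -0.4151, -0.002], 0.74), ([0.56, -0.1947, 0.0363], 0.25)]
ramekin [([0.5189, 0.437, -0.0002], 0.63), ([0.5824, -0.2018, 0.0279], 0.32)]
easel [([0.7235, 0.0676, 0.0016], 0.72)]
scene [[-0.505, 0.481, -0.716, 1.349], [0.863, 0.288, -0.415, 0.425], [0.007, -0.828, -0.561, 0.651], [0.0, 0.0, 0.0, 1.0]]
ticket5 [([0.5909, -0.2106, 0.0353], 0.66), ([0.5765, -0.2108, 0.0332], 0.57)]
ticket1 [([0.5909, -0.2106, 0.0353], 0.66
[... 752 characters left out ...]
'time': 1.4, 'qpos': array([ 1.08678559,  0.41108403, -0.01269165,  1.59619253,  0.00558954,
        1.13432531, -0.08220246]), 'qvel': array([-0.00072166, -0.00079943,  0.00034762, -0.00022168, -0.00115366,
       -0.0011118 , -0.00124386]), 'joint_efforts': array([ 7.69484523e-04, -6.00402546e+01,  6.81566074e-01, -2.99734819e+01,
        1.39232239e-02,  1.97289286e-03,  2.26126838e-05]), 'ee_pos': array([ 0.25244483, -0.57174759,  0.23131055]), 'orientation': array([ 3.14156694e+00, -8.07371630e-06,  4.15805501e-01]), 'ft_force': array([-0.90223549,  0.48914845,  0.53103567]), 'ft_torque': array([ 0.04861628, -0.03093273, -0.00214914]), 'finger_force': 0.0, 'opening': 0.9993749195387488}
```

View top.

View pics/top0.png

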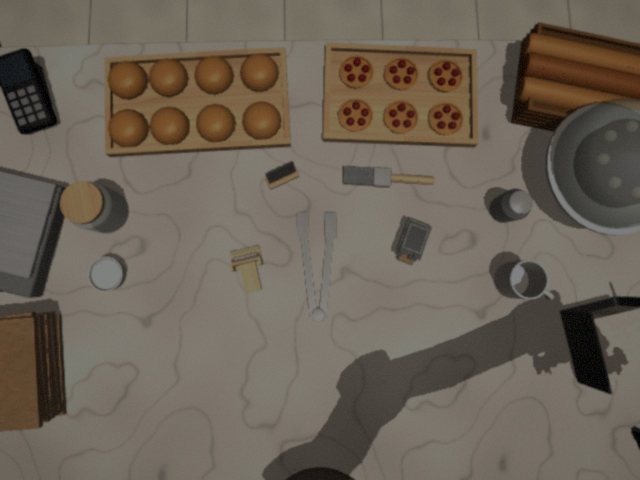

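```bash
python3 - <<'E'
from h import *
p=ctrl.grab_frame("top"); P=cloud(p)
np.save("Ptop.npy",P)
def rect(m):
    q=P[m][:,:2]; r=cv2.minAreaRect((q*1000).astype(np.float32)); return r,len(q)
X,Y,Z=P[...,0],P[...,1],P[...,2]
near=lambda x,y,r:(np.hypot(X-x,Y-y)<r)
print("top z hist",np.histogram(Z[near(.583,-.206,.07)],bins=np.arange(-.005,.06,.005)))
m=near(.583,-.206,.07)&(Z>.0425)&(Z<.05); print("t5",rect(m)); print(cv2.boxPoints(rect(m)[0]))
m=near(.583,-.206,.07)&(Z>.02)&(Z<.05); print("stack",rect(m), cv2.boxPoints(rect(m)[0]))
n=near(.53,.137,.08)
print("rack hist",np.histogram(Z[n],bins=np.arange(-.005,.06,.005)))
m=n&(Z>.044)&(Z<.056); print("wall",rect(m)); print(cv2.boxPoints(rect(m)[0]))
m=n&(Z>.014)&(Z<.026); print("tongue",rect(m)); print(cv2.boxPoints(rect(m)[0]))
m=near(.5376,-.0074,.16)&(Z>.006)&(abs(Y+.007)<.07); print("tongs",rect(m),np.nanmax(Z[m]))
E
```

```text
top z hist (array([1188,  853,   15,    8,   52,   40,    6,   57,  138,  501,  300,
          1]), array([-0.005,  0.   ,  0.005,  0.01 ,  0.015,  0.02 ,  0.025,  0.03 ,
        0.035,  0.04 ,  0.045,  0.05 ,  0.055]))
t5 (((583.4307861328125, -208.448486328125), (52.59022903442383, 74.64668273925781), 68.76766967773438), 649)
[[ 539.1182  -219.442  ]
 [ 608.6978  -246.47536]
 [ 627.74335 -197.45497]
 [ 558.16376 -170.42162]]
stack (((580.131591796875, -207.70025634765625), (55.712745666503906, 90.29058074951172), 67.20545959472656), 1042) [[ 527.7198  -215.8905 ]
 [ 610.9587  -250.87158]
 [ 632.5434  -199.51001]
 [ 549.3045  -164.52893]]
rack hist (array([1493, 1851,  144,   61,  392,  239,   12,    7,   10,   11,   43,
         60]), array([-0.005,  0.   ,  0.005,  0.01 ,  0.015,  0.02 ,  0.025,  0.03 ,
        0.035,  0.04 ,  0.045,  0.05 ,  0.055]))
wall (((539.2265625, 143.22735595703125), (14.904224395751953, 63.851295471191406), 12.450653076171875), 108)
[[525.0666   172.79552 ]
 [538.8328   110.44587 ]
 [553.38654  113.659195]
 [539.6203   176.00885 ]]
tongue (((527.2237548828125, 140.0282440185547), (92.3879165649414, 63.7913818359375), 13.872903823852539), 667)
[[474.7297   159.91765 ]
 [490.02487   97.987076]
 [579.7178   120.13884 ]
 [564.4226   182.06941 ]]
tongs (((532.497802734375, -21.713809967041016), (230.31756591796875, 110.74132537841797), 2.306370973587036), 1161) 0.020505195391660624
```

The top view shows the stack at about (410,240), with its notch towards the robot. The rack is at (247,268), opening towards the robot, and the tongs lie between them at (317,265). The detections agree with this. I'll move above the stack.

```bash
python3 -m handwheel '[[8.5,3.75,-1.66,0,0],[8.5,7.5,-3.3,0,0],[8.5,11.2,-5,0,0],[8.5,15,-6.6,0,0],[8.5,18.7,-8.3,0,0],[8.5,22.5,-10,0,0],[8.5,26.2,-11.6,0,0],[8.5,30,-13.3,0,0]]' 20
python3 -m handwheel '[[8.5,3,-1.4,0,7],[8.5,6,-2.7,0,14],[8.5,9,-4,0,21],[8.5,12,-5.3,0,28],[8.5,14,-6.2,0,35],[8.5,15,-6.6,0,42],[8.5,15,-6.6,0,45],[8.5,15,-6.6,0,45]]'
python3 - <<'E'
from h import *
p=ctrl.grab_frame("wrist"); save(p,"w1.png"); P=cloud(p); np.savez("w1",P=P,f=p["frame"])
print(p["T"].round(3).tolist())
X,Y,Z=P[...,0],P[...,1],P[...,2]
n=np.hypot(X-.583,Y+.206)<.08
print(np.histogram(Z[n],bins=np.arange(-.005,.06,.005))[0])
for lo,hi in [(.0425,.05),(.0225,.05)]:
    r=cv2.minAreaRect((P[n&(Z>lo)&(Z<hi)][:,:2]*1000).astype(np.float32)); print(r)
    print(cv2.boxPoints(r))
for k in ["ticket5_notch","ticket5","chalk_box"]: print(k,[(w(p,d["position"]).round(4).tolist(),round(d["score"],2)) for d in ctrl.spot_point(p,k)[:2]])
s=ctrl.get_state(); print(s["ee_pos"],s["orientation"])
E
```

```text
time: 2.12
ee_pos: [0.4742, -0.3275, 0.2316]
orientation: [3.141, -0.0, 0.415]
ft_force: [1.1, -1.0, 0.8]
opening: 0.994
finger_force: 0.0
time: 2.78
ee_pos: [0.5844, -0.2066, 0.231]
orientation: [-3.142, 0.0, -0.37]
ft_force: [0.6, -0.9, 0.1]
opening: 0.996
finger_force: 0.0
[[-0.361, -0.893, -0.269, 0.653], [-0.932, 0.346, 0.105, -0.234], [-0.001, 0.288, -0.958, 0.374], [0.0, 0.0, 0.0, 1.0]]
[8194 7929   26   13  197  158  128  214  618 2941 2253    0]
((581.6966552734375, -212.50347900390625), (48.05109405517578, 70.5362777709961), 68.43911743164062)
[[ 540.06714 -221.88722]
 [ 605.66785 -247.80858]
 [ 623.3262  -203.11974]
 [ 557.72546 -177.19838]]
((584.4047241210938, -212.58963012695312), (55.60711669921875, 83.28411102294922), 67.51932525634766)
[[ 535.29584 -222.3576 ]
 [ 612.25104 -254.2031 ]
 [ 633.5136  -202.82166]
 [ 556.5584  -170.97617]]
ticket5_notch [([0.5501, -0.2004, 0.0388], 0.74), ([0.5477, -0.1926, 0.0359], 0.73)]
ticket5 [([0.5814, -0.2065, 0.0406], 0.76)]
chalk_box []
[ 0.58332221 -0.20868702  0.23137377] [ 3.14129385e+00 -7.95484312e-05 -3.68790784e-01]
```

View pics/w1.png

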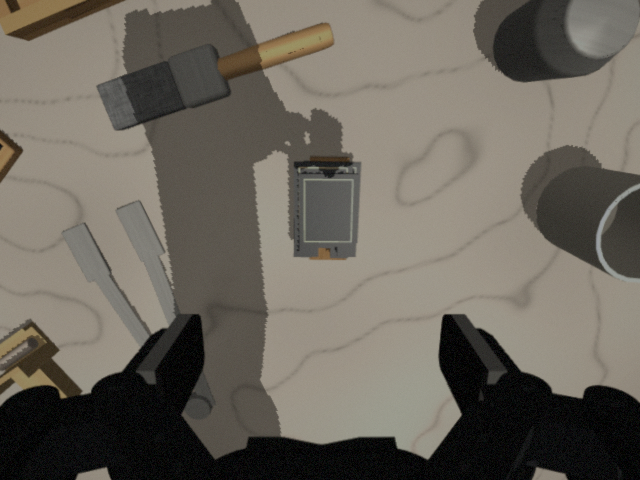

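The wrist view shows the stack at about (328,210), with the box's orange end visible in the notch at (325,253). Ticket5 measures 48 x 70 mm, which matches. I'll descend and close around the long sides.

```bash
python3 -m handwheel '[[8.5,0,0.15,3.5,0.4],[8.5,0,0.15,7.5,0.4],[8.5,0,0.15,11.5,0.4],[8.5,0,0.15,15.5,0.4],[8.5,0,0.15,19,0.4],[8.5,0,0.15,21,0.4],[8.5,0,0.15,22,0.4],[8.5,0,0.15,22.2,0.4]]' 20
python3 -m handwheel '[[8.0,0,0,0,0],[7.2,0,0,0,0],[6.6,0,0,0,0],[6.2,0,0,0,0],[5.9,0,0,0,0],[5.6,0,0,0,0],[5.4,0,0,0,0],[5.2,0,0,0,0]]' 20
python3 -m handwheel '[[5.0,0,0,0,0],[4.8,0,0,0,0],[4.6,0,0,0,0],[4.4,0,0,0,0],[4.2,0,0,0,0],[4,0,0,0,0],[4,0,0,0,0],[4,0,0,0,0]]' 25
python3 - <<'E'
from h import *
p=ctrl.grab_frame("wrist"); save(p,"w2.png")
p=ctrl.grab_frame("scene"); f=p["frame"]
d=ctrl.find_in(p,"ticket5"); print([(w(p,q["position"]).round(4),q["score"]) for q in d[:2]])
T=np.linalg.inv(p["T"])@[.583,-.21,.03,1]; u=int(p["fx"]*T[0]/T[2]+p["cx"]);v=int(p["fy"]*T[1]/T[2]+p["cy"]); print(u,v)
cv2.imwrite("pics/s2.png",cv2.resize(f[max(0,v-60):v+60,max(0,u-80):u+80,::-1],None,fx=5,fy=5))
E
```

```text
time: 3.65
ee_pos: [0.5817, -0.2096, 0.0074]
orientation: [3.141, 0.003, -0.377]
ft_force: [-0.4, 0.7, 0.1]
opening: 0.992
finger_force: 0.0
time: 4.32
ee_pos: [0.5834, -0.2101, 0.0099]
orientation: [3.141, -0.001, -0.377]
ft_force: [-1.0, -1.9, 3.3]
opening: 0.607
finger_force: 3.0
time: 4.98
ee_pos: [0.5833, -0.2104, 0.0098]
orientation: [3.141, -0.001, -0.377]
ft_force: [-1.6, -2.8, 6.4]
opening: 0.563
finger_force: 25.9
[(array([ 0.5998, -0.2129,  0.0492]), 0.74), (array([ 0.6192, -0.2143,  0.038 ]), 0.56)]
264 228
```

View pics/s2.png

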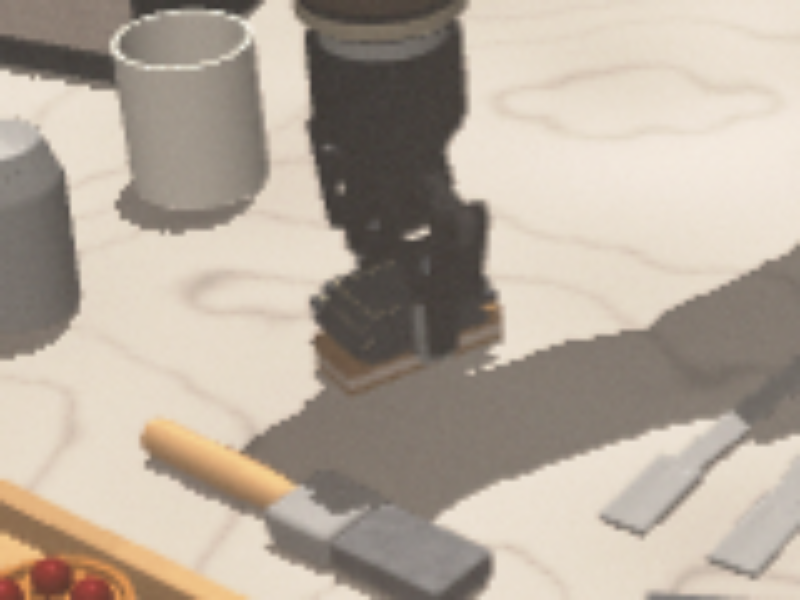

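The picture shows the fingers on both long sides with the stack between them, and an opening of 48.1 mm. I'll raise the grip force and lift gently.

```bash
python3 -m handwheel '[[4,0,0,0,0],[4,0,0,0,0],[4,0,0,-0.2,0],[4,0,0,-0.6,0],[4,0,0,-1.2,0],[4,0,0,-2,0],[4,0,0,-3,0],[4,0,0,-4,0]]' 60
python3 -m handwheel '[[4,0,0,-1.2,0],[4,0,0,-2.7,0],[4,0,0,-4.5,0],[4,0,0,-6.5,0],[4,0,0,-8.5,0],[4,0,0,-10.2,0],[4,0,0,-11.5,0],[4,0,0,-12,0]]'
python3 - <<'E'
from h import *
p=ctrl.grab_frame("wrist"); save(p,"w3.png")
p=ctrl.grab_frame("top"); print([(w(p,q["position"]).round(4),q["score"]) for q in ctrl.spot_point(p,"chalk_box")[:2]])
P=cloud(p);X,Y,Z=P[...,0],P[...,1],P[...,2]
E
```

```text
time: 5.8
ee_pos: [0.5832, -0.2091, 0.0503]
orientation: [-3.141, 0.0, -0.376]
ft_force: [1.0, 0.6, -2.5]
opening: 0.558
finger_force: 62.0
time: 6.47
ee_pos: [0.5843, -0.2097, 0.1728]
orientation: [-3.141, -0.004, -0.377]
ft_force: [0.3, 0.1, -2.0]
opening: 0.556
finger_force: 62.1
[(array([ 0.5788, -0.2129,  0.0012]), 0.92)]
```

View pics/w3.png

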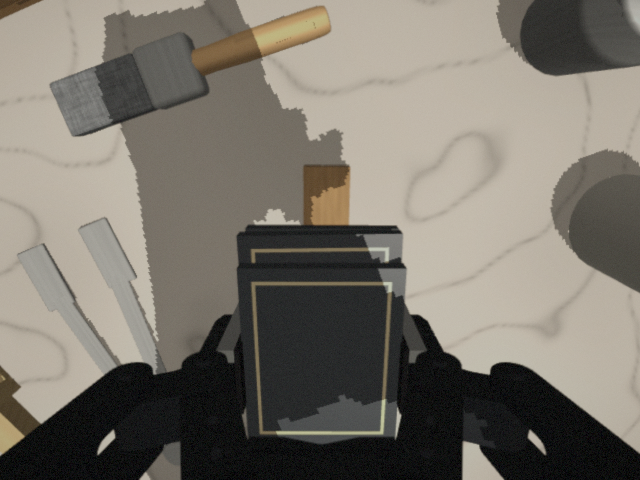

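All five lifted: the force reads about 2.2 N, the box stayed put, and the top ticket sits some 15 px back in the picture. Next I'll carry the stack to a look-out pose in front of the rack.

```bash
python3 -m handwheel '[[4,-0.7,-0.6,0,-1],[4,-2,-1.8,0,-3],[4,-3.8,-3.4,0,-5.5],[4,-5.8,-5.1,0,-9],[4,-7.8,-6.9,0,-12],[4,-9.8,-8.7,0,-15],[4,-11.6,-10.2,0,-17],[4,-13,-11.5,0,-18]]'
python3 - <<'E'
import numpy as np
from h import ctrl
s=ctrl.get_state();p=s["ee_pos"];a=s["orientation"][2];print(p,a)
d=np.array([.42,.114])-p[:2];print(d@[np.cos(a),np.sin(a)],d@[np.sin(a),-np.cos(a)],np.degrees(a-.23))
E
```

```text
time: 7.28
ee_pos: [0.5024, -0.0524, 0.1683]
orientation: [-3.141, 0.002, -0.058]
ft_force: [0.8, 0.4, -2.7]
opening: 0.554
finger_force: 62.0
[ 0.50243588 -0.05236096  0.16832368] -0.05838714899399022
-0.09200323196781127 -0.16126700713855285 -16.523366503166084
```

```bash
python3 -m handwheel '[[4,-1.3,-2.3,0,-2],[4,-2.6,-4.6,0,-5],[4,-4,-7,0,-8],[4,-5.4,-9.4,0,-11],[4,-6.8,-11.9,0,-13.5],[4,-8,-14,0,-15.5],[4,-8.8,-15.4,0,-16.5],[4,-9.2,-16.1,0,-16.5]]'
cat > rk.py <<'E'
from h import *
p=ctrl.grab_frame("wrist"); s=ctrl.get_state(); P=cloud(p)
import sys; save(p,sys.argv[1]); np.savez(sys.argv[1],P=P)
t=s["ee_pos"]; a=s["orientation"][2]; print(t.round(4),s["orientation"].round(4))
for n in ["rack","rack_back"]: print(n,[(w(p,d["position"]).round(4).tolist(),round(d["score"],2)) for d in ctrl.spot_point(p,n)[:2]])
X,Y,Z=P[...,0],P[...,1],P[...,2]
n=np.hypot(X-.53,Y-.137)<.075
print(np.histogram(Z[n],bins=np.arange(-.005,.06,.005))[0])
for lo,hi in [(.046,.056),(.017,.023)]:
    r=cv2.minAreaRect((P[n&(Z>lo)&(Z<hi)][:,:2]*1000).astype(np.float32)); print(r); print(cv2.boxPoints(r).round(1).tolist())
# held stack in tool frame
h=(np.hypot(X-t[0],Y-t[1])<.06)&(Z>t[2]-.01)&(Z<t[2]+.06)
q=P[h]-t; tx=q[:,:2]@[np.cos(a),np.sin(a)]; ty=q[:,:2]@[np.sin(a),-np.cos(a)]
for lo in np.arange(-.0,.05,.005):
    k=(q[:,2]>lo)&(q[:,2]<=lo+.005)&(abs(ty)<.022)
    if k.sum()>20: print(round(lo,3),k.sum(),np.percentile(tx[k],[1,99]).round(4),np.percentile(ty[k],[1,99]).round(4))
E
python3 rk.py w4.png
```

```text
time: 7.95
ee_pos: [0.4214, 0.1138, 0.169]
orientation: [-3.141, 0.001, 0.229]
ft_force: [0.7, 0.3, -2.2]
opening: 0.554
finger_force: 62.0
[0.4215 0.1141 0.1691] [-3.141e+00  5.000e-04  2.278e-01]
rack [([0.5146, 0.1375, 0.0035], 0.75)]
rack_back [([0.541, 0.138, 0.0183], 0.65)]
[ 9860 10937  1652   309  3061  2714   183   196   172   204   758   748]
((540.2119140625, 140.385009765625), (15.492457389831543, 64.23060607910156), 12.311153411865234)
[[525.7999877929688, 170.10000610351562], [539.5, 107.4000015258789], [554.5999755859375, 110.69999694824219], [540.9000244140625, 173.39999389648438]]
((521.4813842773438, 136.52374267578125), (78.09693145751953, 63.21793746948242), 12.151552200317383)
[[476.70001220703125, 159.1999969482422], [490.0, 97.4000015258789], [566.2999877929688, 113.80000305175781], [553.0, 175.60000610351562]]
0.015 603 [0.0409 0.0421] [-0.0217  0.0215]
0.02 182 [0.0412 0.0425] [-0.0213  0.0204]
0.025 2844 [0.0338 0.0429] [-0.0216  0.0215]
0.03 14537 [-0.0244  0.0421] [-0.0215  0.0216]
0.035 13141 [-0.0239  0.0339] [-0.0216  0.0215]
```

View pics/w4.png

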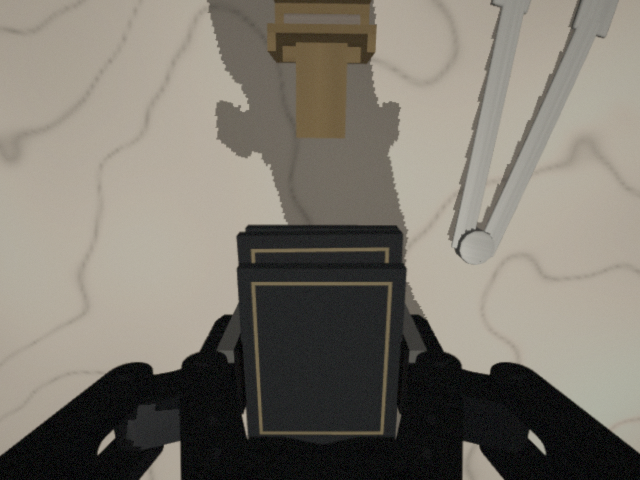

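The picture shows the rack straight ahead, with the tongue at columns 296–347 and the wall and cheeks at 267–376. The held stack is centred at column 322. The remaining offset comes from the saved cloud, measured relative to the stack in the same camera.

```bash
python3 - <<'E'
import numpy as np
P=np.load("w4.png.npz")["P"]; t=np.array([.4215,.1141,.1691]); a=.2278
q=P-t; tx=q[...,0]*np.cos(a)+q[...,1]*np.sin(a); ty=q[...,0]*np.sin(a)-q[...,1]*np.cos(a); Z=P[...,2]
# stack lateral edges, per tx slice, upper ticket faces, ahead of fingers
k=(Z>t[2]+.026)&(Z<t[2]+.042)&(tx>.02)&(tx<.04)&(abs(ty)<.035)
print("stack ty",np.percentile(ty[k],[.5,99.5]),"z top",np.percentile(q[...,2][k],[50,98]))
k0=(abs(ty)<.04)&(Z>.015)&(Z<.025)&(tx<.11)&(tx>.05)
print("tongue front tx",np.percentile(tx[k0],[.5]),np.median(Z[k0]))
cs=[]
for x in np.arange(.068,.108,.005):
    m=k0&(tx>x)&(tx<x+.005)&(abs(ty)<.03)
    if m.sum()>20: e=np.percentile(ty[m],[1,99]); cs.append((x+.0025,e.mean())); print(round(x,3),e.round(4))
cs=np.array(cs); f=np.polyfit(cs[:,0],cs[:,1],1); print("line slope",f)
k=(Z>.046)&(Z<.056)&(tx>.08)&(tx<.17)&(abs(ty)<.06); print("wall tx",np.percentile(tx[k],[.5,99.5]),"ty",np.percentile(ty[k],[.5,99.5]))
E
```

```text
stack ty [-0.02254592  0.02486955] z top [0.03458558 0.03605435]
tongue front tx [0.06358779] 0.020046609751006195
0.068 [-0.0162  0.0176]
0.073 [-0.0161  0.0175]
0.078 [-0.016   0.0174]
0.083 [-0.016   0.0174]
0.088 [-0.0159  0.0173]
0.093 [-0.0158  0.0172]
0.098 [-0.0158  0.0171]
0.103 [-0.0157  0.017 ]
line slope [-0.00026243  0.00072205]
wall tx [0.11376117 0.12942459] ty [-0.03084987  0.03300191]
```

```bash
python3 -m handwheel '[[4,0.8,0,0,0],[4,2.4,0,1,0],[4,4.4,0,2.5,0],[4,6.0,0,4.5,0],[4,6.8,0,6.5,0],[4,7.0,0,8.5,0],[4,7.0,0,10,0],[4,7.0,0,11,0]]'
python3 rk.py w5.png
```

```text
time: 8.77
ee_pos: [0.4916, 0.1257, 0.0571]
orientation: [3.141, 0.002, 0.223]
ft_force: [-0.5, 0.0, -2.8]
opening: 0.553
finger_force: 62.0
[0.4906 0.1257 0.0561] [3.1409 0.0039 0.2231]
rack [([0.5127, 0.1372, 0.0027], 0.59)]
rack_back [([0.5434, 0.1386, 0.0163], 0.66)]
[18715 20441  3917   730  5949  1879   207   317   258   324  1896  1575]
((540.3055419921875, 140.3870849609375), (15.39821720123291, 64.54511260986328), 12.302128791809082)
[[525.9000244140625, 170.3000030517578], [539.7000122070312, 107.19999694824219], [554.7000122070312, 110.5], [541.0, 173.60000610351562]]
((545.7703857421875, 141.72596740722656), (55.39883804321289, 63.07310104370117), 12.296334266662598)
[[512.0, 166.60000610351562], [525.4000244140625, 105.0], [579.5999755859375, 116.80000305175781], [566.0999755859375, 178.39999389648438]]
0.015 427 [0.0423 0.0432] [-0.0215  0.0214]
0.02 345 [0.0421 0.0432] [-0.0216  0.0212]
0.025 764 [0.0349 0.044 ] [-0.0216  0.0214]
0.03 5523 [-0.0133  0.0438] [-0.0216  0.0216]
0.035 24194 [-0.0232  0.035 ] [-0.0216  0.0216]
```

```bash
python3 -m handwheel '[[4,0,0,0,0],[4,0,0,0,0]]'; python3 rk.py w6.png | head -1
python3 - <<'E'
import numpy as np
from h import ctrl
s=ctrl.get_state(); t=s["ee_pos"];a=s["orientation"][2];P=np.load("w6.png.npz")["P"]
q=P-t; tx=q[...,0]*np.cos(a)+q[...,1]*np.sin(a); ty=q[...,0]*np.sin(a)-q[...,1]*np.cos(a); Z=P[...,2]
k=(Z>t[2]+.026)&(Z<t[2]+.042)&(tx>.02)&(tx<.05)&(abs(ty)<.035)
print("stack ty",np.percentile(ty[k],[.5,99.5]),"lead",np.percentile(tx[k],99.5))
k=(Z>.046)&(Z<.056)&(tx>.03)&(tx<.08)&(abs(ty)<.06)&(ty>-.05); print("wall tx",np.percentile(tx[k],[.5,99.5]),"ty",np.percentile(ty[k],[.5,99.5]))
for lo in np.arange(-.03,.03,.01):
    m=k&(ty>lo)&(ty<lo+.01); print(round(lo,2),m.sum(),np.percentile(tx[m],[2,98]).round(4))
E
```

```text
time: 9.08
ee_pos: [0.4919, 0.1275, 0.0603]
orientation: [3.142, -0.002, 0.225]
ft_force: [-0.0, 0.5, -1.9]
opening: 0.553
finger_force: 62.2
[0.4919 0.1275 0.0604] [ 3.1415e+00 -2.1000e-03  2.2520e-01]
stack ty [-0.02271904  0.02467963] lead 0.043110102447397644
wall tx [0.04299549 0.05810278] ty [-0.03343422  0.02999973]
-0.03 534 [0.0436 0.0581]
-0.02 403 [0.053 0.058]
-0.01 395 [0.053  0.0579]
0.0 374 [0.053  0.0578]
0.01 384 [0.0529 0.0577]
0.02 745 [0.043  0.0576]
```

View pics/w6.png

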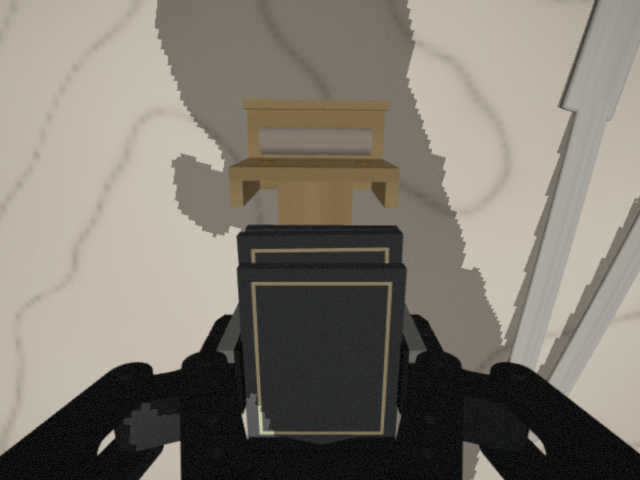

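The rack's centre is at about column 314 and the stack's at 321, so the stack is roughly 3 mm off to the side. I'll correct that, go down in front of the cheeks, then look again.

```bash
python3 -m handwheel '[[4,-0.1,-0.2,0,0.3],[4,-0.15,-0.32,0.3,0.6],[4,-0.15,-0.32,1,0.6],[4,-0.15,-0.32,1.8,0.6],[4,-0.15,-0.32,2.5,0.6],[4,-0.15,-0.32,3,0.6],[4,-0.15,-0.32,3,0.6],[4,-0.15,-0.32,3,0.6]]'
cat > rel.py <<'E'
from h import *
import sys
p=ctrl.grab_frame("wrist"); s=ctrl.get_state(); P=cloud(p); save(p,sys.argv[1])
t=s["ee_pos"];a=s["orientation"][2];print(t.round(4),a.round(4))
q=P-t; tx=q[...,0]*np.cos(a)+q[...,1]*np.sin(a); ty=q[...,0]*np.sin(a)-q[...,1]*np.cos(a); Z=P[...,2]
k=(Z>t[2]+.026)&(Z<t[2]+.042)&(tx>.02)&(tx<.05)&(abs(ty)<.035)
c=P[480//2:] 
print("stack ty",np.percentile(ty[k],[.5,99.5]).round(4))
k=(Z>.0465)&(Z<.056)&(tx>.03)&(tx<.08)&(abs(ty)<.05)&(np.arange(480)[:,None]<225)
print("wall tx",np.percentile(tx[k],[.5,99.5]).round(4),"ty",np.percentile(ty[k],[.5,99.5]).round(4))
for lo in [-.025,.015]:
    m=k&(ty>lo)&(ty<lo+.01); print(lo,m.sum(),np.percentile(tx[m],98).round(4))
E
python3 rel.py w7.png
```

```text
time: 9.9
ee_pos: [0.4884, 0.1302, 0.0286]
orientation: [3.142, 0.001, 0.215]
ft_force: [0.2, 0.6, -2.0]
opening: 0.554
finger_force: 62.2
[0.4887 0.1303 0.029 ] 0.2152
stack ty [-0.0229  0.0245]
wall tx [0.0452 0.0601] ty [-0.0307  0.0329]
-0.025 608 0.0601
0.015 600 0.0601
```

Now aligned to within 0.5 mm and square. I'll go to just above the tongue, slide in, and set it down.

```bash
python3 -m handwheel '[[4,0,0,0.5,0],[4,0,0,1.1,0],[4,0,0,1.5,0],[4,0.2,0,1.6,0],[4,0.5,0,1.6,0],[4,0.8,0,1.6,0],[4,0.9,0,1.6,0],[4,0.9,0,1.6,0]]'
python3 -m handwheel '[[4,0,0,0.1,0],[4,0,0,0.1,0],[4,0,0,0.2,0],[4,0,0,0.2,0],[4,0,0,0.3,0],[4,0,0,0.3,0]]'
python3 rel.py w8.png
```

```text
time: 10.62
ee_pos: [0.4983, 0.1324, 0.0135]
orientation: [-3.141, -0.001, 0.215]
ft_force: [0.3, 0.4, -2.7]
opening: 0.556
finger_force: 62.2
time: 11.12
ee_pos: [0.4975, 0.1321, 0.0101]
orientation: [3.142, 0.0, 0.215]
ft_force: [-0.1, -0.4, -2.2]
opening: 0.552
finger_force: 62.2
[0.4975 0.1321 0.0102] 0.2151
stack ty [-0.0304  0.0325]
wall tx [0.0479 0.0513] ty [-0.0306  0.0326]
-0.025 543 0.0512
0.015 545 0.0512
```

```bash
python3 -m handwheel '[[4,0,0,0.05,0],[4,0,0,0.1,0],[4,0,0,0.1,0],[4,0,0,0.1,0]]'
python3 -m handwheel '[[4,0,0,0.05,0],[4,0,0,0.1,0],[4,0,0,0.1,0],[4,0,0,0.1,0]]'
```

```text
time: 11.5
ee_pos: [0.4976, 0.1322, 0.0099]
orientation: [3.141, -0.0, 0.215]
ft_force: [-2.8, 0.0, 6.1]
opening: 0.555
finger_force: 63.3
time: 11.83
ee_pos: [0.4977, 0.1322, 0.0099]
orientation: [3.141, -0.001, 0.215]
ft_force: [-6.6, -1.8, 18.2]
opening: 0.554
finger_force: 64.8
```

Contact at z = 9.9 mm, as expected. I'll ease off and open.

```bash
python3 -m handwheel '[[4.6,0,0,-0.1,0],[4.8,0,0,-0.1,0],[4.9,0,0,-0.1,0],[5.0,0,0,-0.1,0],[5.2,0,0,-0.1,0],[5.6,0,0,-0.1,0],[6.4,0,0,-0.1,0],[7,0,0,-0.1,0]]' 20
python3 -m handwheel '[[7,0,0,-0.5,0],[7,0,0,-2,0],[7,0,0,-4.5,0],[7,0,0,-7,0],[6,-2,0,-8,0],[4,-5,0,-8,0],[3,-7.5,0,-8,0],[2.4,-8,0,-8,0]]'
cat > st.py <<'E'
from h import *
import sys
p=ctrl.grab_frame("wrist"); s=ctrl.get_state(); P=cloud(p); save(p,sys.argv[1])
a=.215; t=s["ee_pos"]
print("tcp",t.round(4),s["orientation"][2].round(4),s["opening"])
q=P-t; tx=q[...,0]*np.cos(a)+q[...,1]*np.sin(a); ty=q[...,0]*np.sin(a)-q[...,1]*np.cos(a); Z=P[...,2]
r=np.hypot(P[...,0]-.515,P[...,1]-.1365)<.08
k=r&(Z>.0475)&(Z<.056); print("wall tx",np.percentile(tx[k],[.5,99.5]).round(4),"ty",np.percentile(ty[k],[.5,99.5]).round(4))
wall=np.percentile(tx[k],99.5)-.005
for lo in np.arange(.0225,.0475,.005):
    m=r&(Z>lo)&(Z<lo+.005)&(tx<wall-.012)
    if m.sum()>15: print("z",lo.round(4),m.sum(),"x rel wall",(np.percentile(tx[m],[.5,99.5])-wall).round(4),"ty",np.percentile(ty[m],[.5,99.5]).round(4))
E
python3 st.py w9.png
```

```text
time: 12.5
ee_pos: [0.4976, 0.1322, 0.0092]
orientation: [3.142, 0.0, 0.215]
ft_force: [-0.6, -0.6, 0.8]
opening: 0.814
finger_force: 0.0
time: 13.17
ee_pos: [0.4154, 0.1138, 0.0894]
orientation: [3.14, 0.003, 0.215]
ft_force: [0.1, -0.7, 0.1]
opening: 0.288
finger_force: 0.0
tcp [0.4166 0.1141 0.0896] 0.2155 0.2793184291313557
wall tx [0.0892 0.12  ] ty [-0.0311  0.0323]
z 0.0325 660 x rel wall [-0.0717 -0.0596] ty [-0.0231  0.0247]
z 0.0425 13644 x rel wall [-0.0672 -0.0122] ty [-0.0232  0.0243]
```

View pics/w9.png

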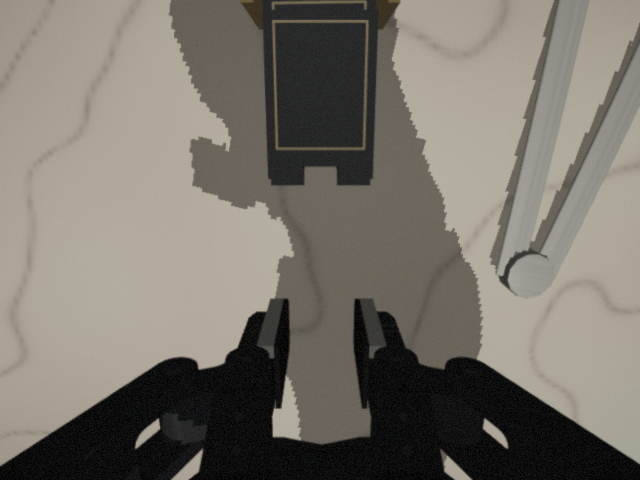

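The picture shows the stack lying on the tongue with its notch facing front at (320,175), and the open finger pair lined up either side of it. I'll lower in front of the stack, then push with both fingers.

```bash
python3 -m handwheel '[[2.4,0,0,1,0],[2.4,0,0,3,0],[2.4,0,0,5,0],[2.4,0,0,7,0],[2.4,0,0,7.8,0],[2.4,0.5,0,7.9,0],[2.4,1.2,0,7.9,0],[2.4,1.8,0,7.9,0]]'
python3 -m handwheel '[[2.4,0.2,0,0,0],[2.4,0.5,0,0,0],[2.4,0.7,0,0,0],[2.4,0.9,0,0,0],[2.4,1.1,0,0,0],[2.4,1.3,0,0,0],[2.4,1.5,0,0,0],[2.4,1.6,0,0,0]]'
python3 -m handwheel '[[2.4,0.1,0,0,0],[2.4,0.2,0,0,0],[2.4,0.3,0,0,0],[2.4,0.4,0,0,0],[2.4,0.5,0,0,0],[2.4,0.6,0,0,0],[2.4,0.7,0,0,0],[2.4,0.8,0,0,0]]'
python3 - <<'E'
import numpy as np
from h import ctrl
t=ctrl.get_state()["ee_pos"]; print("to inner wall",((np.array([.4975,.1321])-t[:2])@[np.cos(.215),np.sin(.215)]+.0462))
E
```

```text
time: 13.88
ee_pos: [0.4389, 0.1196, 0.0108]
orientation: [-3.141, -0.001, 0.215]
ft_force: [0.3, -0.3, 0.8]
opening: 0.282
finger_force: 0.0
time: 14.55
ee_pos: [0.4525, 0.1223, 0.0103]
orientation: [3.141, 0.001, 0.215]
ft_force: [-2.3, -1.2, 1.7]
opening: 0.283
finger_force: 1.3
time: 15.22
ee_pos: [0.4607, 0.1241, 0.0102]
orientation: [-3.142, -0.0, 0.215]
ft_force: [-5.2, -0.8, 0.8]
opening: 0.282
finger_force: 2.8
to inner wall 0.08385647440334629
```

```bash
python3 -m handwheel '[[2.4,0.05,0,0,0],[2.4,0.1,0,0,0],[2.4,0.15,0,0,0],[2.4,0.2,0,0,0],[2.4,0.2,0,0,0]]'
python3 -m handwheel '[[2.4,0.05,0,0,0],[2.4,0.1,0,0,0],[2.4,0.1,0,0,0]]'
python3 -m handwheel '[[2.4,0.05,0,0,0],[2.4,0.1,0,0,0],[2.4,0.1,0,0,0]]'
```

```text
time: 15.63
ee_pos: [0.4607, 0.1241, 0.0101]
orientation: [3.141, 0.003, 0.215]
ft_force: [-8.3, -1.3, 5.3]
opening: 0.283
finger_force: 4.0
time: 15.88
ee_pos: [0.4607, 0.1241, 0.0099]
orientation: [3.141, 0.005, 0.216]
ft_force: [-10.5, -1.2, 7.7]
opening: 0.282
finger_force: 5.3
time: 16.13
ee_pos: [0.4608, 0.124, 0.0098]
orientation: [3.14, 0.007, 0.216]
ft_force: [-12.9, -2.1, 9.5]
opening: 0.275
finger_force: 6.5
```

```bash
python3 -m handwheel '[[2.4,-0.8,0,0,0],[2.4,-2.2,0,0,0],[2.4,-3.5,0,-1,0],[2.4,-4,0,-4,0],[2.4,-4,0,-7,0],[2.4,-4,0,-10,0],[2.4,-3,0,-13,0],[2.4,-2,0,-14,0]]'
python3 st.py w10.png
python3 - <<'E'
import cv2
i=cv2.imread("pics/w10.png"); cv2.imwrite("pics/w10c.png",cv2.resize(i[0:260,190:450],(600,600),interpolation=cv2.INTER_CUBIC))
E
```

```text
time: 16.8
ee_pos: [0.4476, 0.1215, 0.1549]
orientation: [-3.141, -0.008, 0.215]
ft_force: [0.9, 1.2, 0.1]
opening: 0.278
finger_force: 0.0
tcp [0.4503 0.1222 0.1554] 0.2145 0.2810412287960097
wall tx [0.0843 0.0995] ty [-0.0306  0.0331]
z 0.0375 19 x rel wall [-0.0723 -0.0193] ty [-0.0204  0.0251]
z 0.0425 7541 x rel wall [-0.0721 -0.0123] ty [-0.0233  0.0242]
```

View pics/w10c.png

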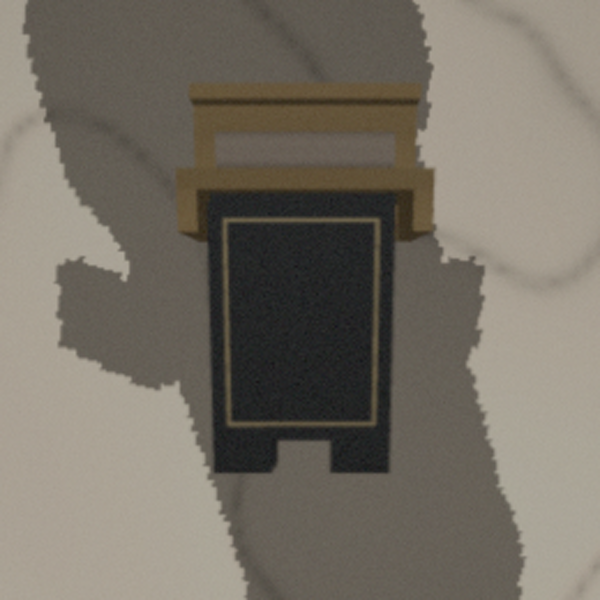

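The picture shows the stack seated between the cheeks with its notch at the front. I'll check the gap to the wall more finely.

```bash
python3 - <<'E'
from h import *
a=.215; B=np.array([.4975,.1321])
for c in ["wrist","top"]:
    p=ctrl.grab_frame(c);P=cloud(p);Z=P[...,2]
    d=P[...,:2]-B; tx=d@[np.cos(a),np.sin(a)]; ty=d@[np.sin(a),-np.cos(a)]
    g=p["frame"].astype(float)@[.6,.3,-.9]; b=p["frame"].mean(2)
    for lo,hi in [(-.02,-.012),(-.006,.006),(.012,.02)]:
        m=(ty>lo)&(ty<hi)&(tx>-.04)&(tx<.06)&(Z>.005)
        out=[]
        for x in np.arange(-.034,.056,.002):
            k=m&(abs(tx-x)<.001)
            if k.sum(): out.append((round(x*1e3),round(np.median(Z[k])*1e3,1),round(g[k].mean())))
        print(c,lo,[o for o in out if o[0]<-20 or o[0]>36])
E
```

```text
wrist -0.02 [(-34, np.float64(237.8), -1), (-32, np.float64(235.8), 0), (-30, np.float64(247.0), 0), (-26, np.float64(44.7), 1), (-24, np.float64(44.9), 0), (-22, np.float64(45.1), 0), (38, np.float64(45.2), 11), (40, np.float64(45.1), 9), (42, np.float64(45.1), -1), (44, np.float64(40.2), -1), (46, np.float64(44.8), 17), (48, np.float64(49.9), 32), (50, np.float64(50.1), 30), (52, np.float64(50.0), 22)]
wrist -0.006 [(38, np.float64(45.1), 8), (40, np.float64(45.3), 8), (42, np.float64(45.1), -1), (44, np.float64(40.7), -1), (46, np.float64(44.8), 17), (48, np.float64(50.0), 32), (50, np.float64(50.1), 31), (52, np.float64(49.6), 22)]
wrist 0.012 [(-34, np.float64(237.6), 0), (-32, np.float64(235.7), 0), (-30, np.float64(246.9), 0), (-26, np.float64(44.9), 2), (-24, np.float64(44.9), 0), (-22, np.float64(45.2), 0), (38, np.float64(45.1), 10), (40, np.float64(45.2), 8), (42, np.float64(45.1), -1), (44, np.float64(40.4), -1), (46, np.float64(44.6), 17), (48, np.float64(50.1), 32), (50, np.float64(49.8), 31), (52, np.float64(49.8), 22)]
top -0.02 [(-34, np.float64(540.4), 11), (-32, np
[... 570 characters left out ...]
37.0), 11), (-22, np.float64(535.8), 10), (38, np.float64(45.5), 5), (40, np.float64(46.4), 7), (42, np.float64(42.8), 5), (44, np.float64(39.3), 6), (46, np.float64(47.0), 13), (48, np.float64(52.9), 21), (50, np.float64(51.4), 19), (54, np.float64(17.9), 14)]
top 0.012 [(-34, np.float64(545.1), 13), (-32, np.float64(544.8), 13), (-30, np.float64(543.5), 12), (-28, np.float64(542.1), 12), (-26, np.float64(541.9), 10), (-24, np.float64(540.7), 9), (-22, np.float64(539.3), 8), (38, np.float64(43.3), 6), (40, np.float64(46.2), 6), (42, np.float64(43.5), 5), (44, np.float64(41.6), 6), (46, np.float64(48.8), 13), (48, np.float64(49.5), 20), (50, np.float64(50.4), 20), (54, np.float64(17.0), 14)]
```

Behind the top ticket there is a strip about 2 mm wide at z = 40 mm. So ticket 4 is home and ticket 5 is about 2.5 mm short, because the pad is lower than the top ticket. I'll push again from higher up.

```bash
python3 -m handwheel '[[2.4,-1,0,2,0],[2.4,-1.5,0,5,0],[2.4,-1.5,0,8,0],[2.4,-1.5,0,11,0],[2.4,-1.5,0,12.6,0],[2.4,-1,0,12.6,0],[2.4,-0.3,0,12.6,0],[2.4,0.3,0,12.6,0]]'
python3 -m handwheel '[[2.4,0.15,0,0,0],[2.4,0.3,0,0,0],[2.4,0.45,0,0,0],[2.4,0.6,0,0,0],[2.4,0.75,0,0,0],[2.4,0.9,0,0,0],[2.4,1,0,0,0],[2.4,1,0,0,0]]'
python3 -m handwheel '[[2.4,0.1,0,0,0],[2.4,0.2,0,0,0],[2.4,0.3,0,0,0],[2.4,0.4,0,0,0],[2.4,0.4,0,0,0],[2.4,0.4,0,0,0]]'
```

```text
time: 17.62
ee_pos: [0.4487, 0.1217, 0.0247]
orientation: [-3.141, -0.001, 0.215]
ft_force: [0.2, 0.6, 1.3]
opening: 0.282
finger_force: 0.0
time: 18.28
ee_pos: [0.4578, 0.1235, 0.0243]
orientation: [3.142, -0.0, 0.215]
ft_force: [-1.0, 0.1, 0.3]
opening: 0.283
finger_force: 0.0
time: 18.78
ee_pos: [0.4611, 0.1242, 0.0241]
orientation: [3.141, 0.001, 0.215]
ft_force: [-0.8, -0.9, 0.4]
opening: 0.282
finger_force: 0.7
```

```bash
python3 -m handwheel '[[2.4,0.1,0,0,0],[2.4,0.2,0,0,0],[2.4,0.2,0,0,0],[2.4,0.2,0,0,0]]'
python3 -m handwheel '[[2.4,0.1,0,0,0],[2.4,0.2,0,0,0],[2.4,0.2,0,0,0],[2.4,0.2,0,0,0]]'
python3 -m handwheel '[[2.4,0.1,0,0,0],[2.4,0.2,0,0,0],[2.4,0.3,0,0,0],[2.4,0.3,0,0,0]]'
```

```text
time: 19.12
ee_pos: [0.4633, 0.1246, 0.0242]
orientation: [3.141, 0.0, 0.215]
ft_force: [-2.4, -1.0, 0.2]
opening: 0.288
finger_force: 0.9
time: 19.45
ee_pos: [0.4634, 0.1246, 0.024]
orientation: [3.141, 0.004, 0.215]
ft_force: [-7.6, -1.1, 5.6]
opening: 0.279
finger_force: 4.7
time: 19.78
ee_pos: [0.4634, 0.1246, 0.0238]
orientation: [3.14, 0.009, 0.216]
ft_force: [-18.1, -2.5, 16.5]
opening: 0.281
finger_force: 11.0
```

It's now home at the wall for the upper tickets, as the finger face is 70 mm from the wall. I'll do one more push slightly lower to catch ticket 1, then back out and inspect the front edges.

```bash
python3 -m handwheel '[[2.4,-0.8,0,0,0],[2.4,-1.2,0,0.2,0],[2.4,-1.2,0,0.4,0],[2.4,-1.2,0,0.4,0],[2.4,-1.0,0,0.4,0],[2.4,-0.8,0,0.4,0],[2.4,-0.7,0,0.4,0],[2.4,-0.6,0,0.4,0]]'
python3 -m handwheel '[[2.4,0.1,0,0,0],[2.4,0.2,0,0,0],[2.4,0.2,0,0,0],[2.4,0.2,0,0,0]]'
python3 -m handwheel '[[2.4,0.1,0,0,0],[2.4,0.2,0,0,0],[2.4,0.3,0,0,0],[2.4,0.4,0,0,0],[2.4,0.4,0,0,0]]'
```

```text
time: 20.45
ee_pos: [0.4617, 0.1243, 0.0201]
orientation: [3.141, 0.002, 0.215]
ft_force: [-4.3, -1.2, 4.4]
opening: 0.277
finger_force: 2.6
time: 20.78
ee_pos: [0.4634, 0.1246, 0.02]
orientation: [3.141, 0.002, 0.215]
ft_force: [-5.2, -1.1, 3.1]
opening: 0.286
finger_force: 2.8
time: 21.2
ee_pos: [0.4634, 0.1245, 0.0194]
orientation: [3.14, 0.01, 0.216]
ft_force: [-16.8, -3.5, 12.1]
opening: 0.279
finger_force: 8.4
```

```bash
python3 -m handwheel '[[2.4,-1.5,0,0,0],[2.4,-3,0,-1,0],[2.4,-4.5,0,-4,0],[2.4,-6,0,-7,0],[2.4,-7.5,0,-10,0],[2.4,-8.5,0,-13,0],[2.4,-9,0,-14,0],[2.4,-9,0,-14,0]]'
cat > fr.py <<'E'
from h import *
import sys
a=.215; B=np.array([.4975,.1321])
p=ctrl.grab_frame("wrist");P=cloud(p);Z=P[...,2]; save(p,sys.argv[1])
d=P[...,:2]-B; tx=d@[np.cos(a),np.sin(a)]; ty=d@[np.sin(a),-np.cos(a)]
for lo,hi in [(-.022,-.01),(.01,.022)]:
    m=(ty>lo)&(ty<hi)
    print(lo,[(round(x*1e3),int(k.sum()),np.percentile(Z[k],[10,50,90]).round(3).tolist()) for x in list(np.arange(-.034,-.018,.001))+list(np.arange(.039,.05,.001)) for k in [m&(abs(tx-x)<.0005)] if k.sum()])
k=(Z>.042)&(Z<.047)&(tx<.03)&(tx>-.035)&(abs(ty)<.03); print("ty",np.percentile(ty[k],[.5,99.5]))
k=(Z>.048)&(Z<.053)&(abs(ty)<.04); print("wall",np.percentile(tx[k],[.5,99.5]),np.percentile(ty[k],[.5,99.5]))
u=np.argwhere((abs(tx+.025)<.002)&(abs(ty)<.03)&(Z<.06)).mean(0); print(u)
E
python3 fr.py w11.png
```

```text
time: 21.87
ee_pos: [0.382, 0.1069, 0.163]
orientation: [3.141, -0.007, 0.215]
ft_force: [0.7, -0.3, 0.2]
opening: 0.282
finger_force: 0.0
-0.022 [(-34, 27, [-0.0, 0.0, 0.001]), (-33, 22, [-0.001, -0.0, 0.002]), (-32, 19, [-0.001, 0.0, 0.001]), (-31, 30, [-0.001, 0.0, 0.001]), (-30, 18, [-0.001, -0.0, 0.001]), (-29, 33, [-0.001, 0.0, 0.001]), (-28, 17, [-0.001, 0.0, 0.001]), (-27, 34, [-0.001, 0.0, 0.001]), (-26, 17, [-0.001, -0.0, 0.001]), (-25, 34, [-0.001, -0.0, 0.001]), (-24, 94, [0.0, 0.033, 0.045]), (-23, 71, [-0.0, 0.044, 0.046]), (-22, 23, [0.044, 0.045, 0.046]), (-21, 35, [0.044, 0.045, 0.046]), (-20, 40, [0.044, 0.045, 0.046]), (-19, 36, [0.044, 0.045, 0.046]), (-18, 32, [0.044, 0.045, 0.046])]
0.01 [(-34, 30, [-0.001, 0.0, 0.001]), (-33, 21, [-0.001, -0.0, 0.001]), (-32, 17, [-0.001, -0.0, 0.001]), (-31, 33, [-0.001, 0.0, 0.001]), (-30, 17, [-0.0, 0.0, 0.001]), (-29, 34, [-0.001, 0.0, 0.001]), (-28, 17, [-0.001, -0.0, 0.001]), (-27, 34, [-0.001, 0.0, 0.001]), (-26, 17, [-0.001, 0.0, 0.001]), (-25, 34, [-0.001, 0.0, 0.001]), (-24, 94, [0.0, 0.033, 0.045]), (-23, 72, [-0.001
[... 400 characters left out ...]
))
                                                    ~~~~~~~~~~~~~^^^^^^^^^^^^^^^^^
    return _quantile_unchecked(
        a, q, axis, out, overwrite_input, method, keepdims, weights)
    return _ureduce(a,
                    func=_quantile_ureduce_func,
    ...<5 lines>...
                    overwrite_input=overwrite_input,
                    method=method)
    r = func(a, **kwargs)
    result = _quantile(arr,
                       quantiles=q,
    ...<2 lines>...
                       out=out,
                       weights=wgt)
    slices_having_nans = np.isnan(arr[-1, ...])
                                  ~~~^^^^^^^^^
IndexError: index -1 is out of bounds for axis 0 with size 0
```

```bash
python3 - <<'E'
from h import *
p=ctrl.grab_frame("top")
for n in ["chalk_box","tongs","easel","brush"]: print(n,[(w(p,d["position"]).round(4).tolist(),round(d["score"],2)) for d in ctrl.spot_point(p,n)[:1]])
a=.215; B=np.array([.4975,.1321])
for c in ["wrist","top"]:
    p=ctrl.grab_frame(c);P=cloud(p);Z=P[...,2]
    d=P[...,:2]-B; tx=d@[np.cos(a),np.sin(a)]; ty=d@[np.sin(a),-np.cos(a)]
    for s in (1,-1):
        m=(tx>-.018)&(tx<.03)&(s*ty>.02)&(s*ty<.032)&(Z<.1)
        print(c,s,[(x,int(k.sum()),np.percentile(Z[k],[10,50,90]).round(3).tolist()) for x in range(22,30) for k in [m&(abs(s*ty*1e3-x)<.5)] if k.sum()])
i=cv2.imread("pics/w11.png"); cv2.imwrite("pics/w11c.png",cv2.resize(i[0:240,200:440],(600,600),interpolation=cv2.INTER_CUBIC))
E
```

```text
chalk_box [([0.5766, -0.2088, 0.0], 0.66)]
tongs [([0.5381, -0.0052, -0.0048], 0.7)]
easel [([0.51, 0.1381, 0.0371], 0.74)]
brush [([0.7203, -0.1639, 0.0004], 0.91)]
wrist 1 [(22, 130, [0.044, 0.045, 0.046]), (23, 116, [0.044, 0.045, 0.046]), (24, 52, [0.044, 0.045, 0.046]), (28, 66, [-0.001, 0.0, 0.001]), (29, 113, [-0.001, 0.0, 0.001])]
wrist -1 [(22, 125, [0.044, 0.045, 0.046]), (23, 121, [0.044, 0.045, 0.046]), (24, 74, [0.044, 0.045, 0.046]), (28, 8, [-0.001, -0.0, 0.001]), (29, 108, [-0.001, -0.0, 0.001])]
top 1 [(22, 30, [-0.0, 0.026, 0.034]), (23, 11, [-0.003, -0.001, 0.003]), (24, 7, [-0.0, 0.002, 0.004]), (25, 12, [-0.002, 0.0, 0.003]), (26, 11, [-0.004, -0.0, 0.003]), (27, 10, [-0.001, -0.0, 0.003]), (28, 11, [-0.002, 0.0, 0.003]), (29, 10, [-0.002, 0.0, 0.001])]
top -1 [(22, 11, [0.043, 0.045, 0.047]), (23, 14, [0.044, 0.045, 0.047]), (24, 9, [0.043, 0.046, 0.048]), (25, 12, [0.043, 0.044, 0.047]), (26, 13, [0.042, 0.046, 0.047]), (27, 7, [0.043, 0.044, 0.046])]
```

View pics/w11c.png

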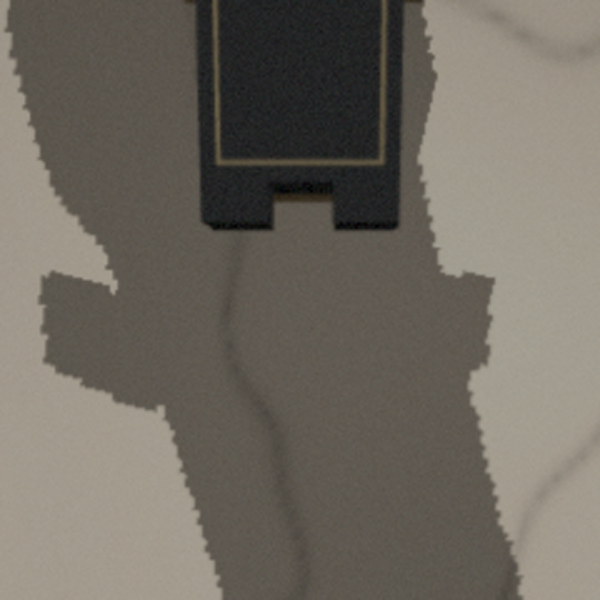

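The front edges and both sides show no protruding layers, and the notches line up at (303,190). The robot is clear, so I'm handing in.

```bash
python3 -c "
from bench import ctrl
print(ctrl.close_job())"
```

```text
the job is handed in; nothing more can be done
None
```

The job is handed in at about 22 of 51 s, with no verdict shown: in the last pictures the five tickets lie flush to about 1 mm in the rack, notches at the front and straight ends against the back wall; the chalk box, tongs and brush were re-measured in place, the other bystanders not re-measured.

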